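# Wind down the platform's fourth leg

### The arm

A 6-joint arm with a two-finger parallel gripper is mounted at the origin on the work surface. World frame = base frame: x ahead of the robot, y to its left, z up, the work surface at z = 0. Lengths are in m, angles in rad, forces in N, time in s.
With the tool pointing down it reaches from about 0.25 to 0.725 m from the base axis. Payload 4 kg.
Tool frame: the origin (TCP) lies on the centre line of the jaws, within the pads' length; the fingertips stand 14 mm ahead of it and the grasp point (between the pads) lies 5 mm behind it; z points along the fingers, x is the direction in which the jaws open and shut, and the axes are right-handed (so a half turn about z gives the same grasp; the last joint's range is limited). The gripper opens to 85 mm and grips with 20 to 120 N. Pads are 22 mm wide; open, the fingers measure 114 mm over their backs; the gripper's body (76 mm by 85 mm) begins 54 mm behind the grasp point. The pads swing forward as they close: fully open they stand 13 mm farther back than shut.
Start: joints at [-1.14, 0.241, 0.005, 1.335, 0, 1.571], TCP at [0.209, -0.454, 0.245] pointing down, gripper open.
Joint ranges: [-2.72, 2.72], [-1.05, 1.87], [-1.09, 1.28], [-1.99, 2.15], [-1.42, 1.44], [-3.14, 3.14]. Speed limits (rad/s): [2.79, 2.79, 3.14, 3.14, 3.14, 3.14].

### API

Orientations are given as a unit quaternion [x, y, z, w].
In Python, from workcell import get_obs, optics, ticket gives the robot as it stands.
- The arm moves only by the shell command python3 -m inch 'ROWS'. ROWS is JSON, a list that holds one entry, the list of rows, each a list of 5 numbers: the finger opening in cm, from 0 to 8.54, then the shift along the tool's x, y, z in cm, then the turn about the tool's z in degrees. In form: [[[fingers, dx, dy, dz, roll], ...]]. A call has exactly 5 rows; each row is the pose to reach, as a shift and turn from the pose measured when the call began, along the tool's axes at that moment; what a row does not reach only later rows make up. A row lasts 1/8 s, in which the tool goes at most 62.5 mm and 10.7 degrees, less where a joint would pass 70% of its speed; a pose out of reach is approached as far as the arm can. A call with a gripper value outside its range is refused whole. The fingers move at their own pace and stop on an object; the grip force is fixed at half the most. Time passes only in rows, so rows that repeat a pose let the fingers close, or fill a call up. It gives the time, the measured TCP pose, the force and the opening at its end, in the units of the state.
- get_obs(): the state, without advancing time (a new reading comes with each control period).
- optics.camera(name): name is "scene" or "top"; returns (picture, depth): 420x560x3 uint8, red, green, blue; 420x560 float32, m along the optical axis (not along the pixel's ray), 0 where there is no reading.
- optics.camera_info(name): a dict with "vfov" (degrees; the focal length in pixels is half the picture's height over the tangent of half this angle, whatever the lens; pixels are square), "cx", "cy" (the principal point, pixels), "R" (3x3) and "t" (3): a world point X has camera coordinates R X + t. Camera axes: x right, y down, z forward; pixel columns grow to the right and rows downward; lengths in m; the calibration is good to about 2 mm. A picture is of the moment at which its call begins. camera_info takes no time and is no camera call.
- ticket.job_done(): hands the job in, once; it reports no verdict.
The state is a dict: "clock": time; "joint_pos": joint angles; "joint_vel": joint speeds; "tau": joint torques, N m; "eef_pos": TCP position; "tool_rot": TCP orientation; "ft_force": force on the tool from outside, world axes, zero at the start; "ft_torque": the same for the moment, N m; "grip_width": finger opening in m.
Only numpy, scipy, OpenCV 4.12 (cv2) and the standard library are available. Lean on these libraries where they do the work, as an engineer would, in place of code of your own. Each camera call takes 0.05 s, during which the arm holds its last target.

### The job

The white instrument platform stands on three feet and rocks, because its wind-down leg is up off the bench. Slide the black bearing pad by its orange handle under the leg, so that the whole foot will land on it, and let go of it; then wind the crank clockwise until the foot bears firmly on the pad - you feel the crank go clearly stiffer - and stop there, well before it starts to jack the platform up. Let go of the crank and leave the other things on the bench and platform where they are.

Things in the scene. Friction and masses are not known exactly. Their poses are not given: they have to be found in the camera images.
- platform: fixed instrument platform: aluminium profile frame, light grey deck (top 135 mm up) with a heavy power supply bolted on it. Origin on the bench (z = 0) on the axis of its vertical wind-down leg; z up. The deck lies on its +y side (y = 55 to 445 mm, x = -55 to 235 mm; supply from y = 212 mm, up to 275 mm high); the -x and -y sides of the leg are open.
- leg_axis (a point): the leg's axis at the bench. Tube of 44 mm diameter from 72 to 184 mm up, 64 mm wide gear head to 216 mm, crank on top. Below the tube: the inner leg and its round foot, 50 mm in diameter, underside 28 to 38 mm above the bench at the start (not measured). A full clockwise turn of the crank, seen from above, lowers the foot 16 mm; anticlockwise raises it. It holds where the crank is left.
- crank_hub (a point): point on the vertical crank axis, 226 mm up. Force along the circle at the grip: 6 to 8 N, steady, while the foot hangs free; with the foot on the pad it rises by about 3.6 N per further radian (rubber buffer). Well set: 1.5 to 5.5 N above running free (35 to 130 N under the foot), best 3.4 N (80 N). At 7 N above (165 N) the platform lifts: that must not happen.
- crank_grip (a point): centre of the crank's upright black grip: 26 mm diameter, from 30 mm below to 21 mm above this point (bottom 236, top 287 mm up). It spins freely on its pin, 60 mm from the crank's axis, so a hand holding it from above need not turn as it goes round. The flat steel crank arm, its top 234 mm up, lies below it.
- pad: loose bearing pad, 350 g: a black ribbed plate 80 x 80 x 16 mm with a flat orange handle. Origin at the centre of the plate's underside, z up. The handle runs along -x from x = -40 mm to -157 mm, 18 mm wide (26 mm at its last 20 mm), from 4 to 16 mm above the bench.
- solder: bystander: white solder spool, 54 mm diameter, 52 mm high, standing; origin under its centre.
- board: bystander: green circuit board, 100 x 75 mm, up to 20 mm high; origin under its centre.
- meter: bystander: dark hand-held meter, 150 x 72 x 35 mm, lying on the platform's deck; origin under its centre.
- screwdriver: bystander: blue screwdriver, 190 mm, lying; origin under it.
- heatsink: bystander: aluminium heat sink, 70 x 50 x 28 mm; origin under its centre.
- screws: bystander: amber jar with a black cap, 48 mm diameter, 60 mm high; origin under its centre.
- clamp: bystander: black spring clamp with red pads, lying, about 130 x 45 x 17 mm; origin under it.

How it is judged:
On the way, in this order (a step that is already met when the one before it is completed fails the run):
1. the bearing pad lies flat under the leg, its centre within 15 mm of the leg's axis, let go (horizontal distance between pad and platform below 0.015 m and height (world z) of pad below 0.004 m and angle between pad's own z axis and vertical below 0.05 rad and linear speed of pad below 0.02 m/s and contact force between the fingers and pad below 0.2 N), for 0.2 s.
2. the foot bears on the pad with 35 to 130 N (contact force between platform and pad between 35 and 130 N and horizontal distance between pad and platform below 0.015 m and height (world z) of pad below 0.004 m and angle between pad's own z axis and vertical below 0.05 rad), for 0.3 s.
At the end, for the whole second after the job is handed in: The foot presses on the pad with 35 to 130 N (crank 1.5 to 5.5 N stiffer than running free); the pad lies flat on the bench with its centre within 15 mm of the leg's axis; nothing is touched (all of step 2 and linear speed of pad below 0.01 m/s).
It fails at once if the foot presses on the pad with more than 165 N (it starts to lift the platform) (contact force between platform and pad above 165 N).
It fails at once if a bystander (solder, board, meter, screwdriver, heat sink, jar, clamp) is moved by more than 20 mm (distance of any of solder, board, meter, screwdriver, heatsink, screws, clamp from where it was at the start of the episode above 0.02 m).
It also fails if it takes over 72 s, if anything falls off the work surface, if the arm or the gripper's body presses on something with over 40 N, if the wrist force passes 120 N, or if a joint passes its speed limit or range.

## Working session

There is one attempt and no reset: what is moved stays moved. The work goes in short steps, Python scripts to look and compute and a shell command to move; the robot and the scene stay as the last step left them, time stands still between calls to the robot, and variables do not carry over. Pictures are saved under pics/ and viewed, and the job is handed in when it is done.

```bash
ls; mkdir -p pics
python3 - <<'E'
from workcell import get_obs, optics
import cv2, numpy as np
print(get_obs())
for n in ("scene","top"):
    p,d=optics.camera(n); np.savez(f"{n}0.npz",p=p,d=d)
    cv2.imwrite(f"pics/{n}0.png",cv2.cvtColor(p,cv2.COLOR_RGB2BGR))
    print(n,optics.camera_info(n),(d==0).mean())
E
```

```text
pics
{'clock': 0.0, 'joint_pos': array([-1.13997056e+00,  2.41427881e-01,  3.74357193e-03,  1.33522278e+00,
        5.26875898e-06,  1.57079293e+00]), 'joint_vel': array([ 6.14023039e-04,  6.21952668e-04,  2.05958035e-03, -9.54481016e-05,
        4.83340472e-04, -1.20220027e-03]), 'tau': array([ 5.62639343e-04, -3.72319758e+01,  2.52407652e+01,  1.68231258e-02,
        1.24661178e-04, -5.93363225e-07]), 'eef_pos': array([ 0.20856027, -0.45376224,  0.24441288]), 'tool_rot': array([ 8.41909364e-01, -5.39617928e-01, -8.87112563e-04, -5.71724012e-04]), 'ft_force': array([ 0.39511233, -0.08924648, -0.04321932]), 'ft_torque': array([ 0.02775568,  0.00527286, -0.00160523]), 'grip_width': 0.08543087259829212}
scene {'vfov': 57.10768581386782, 'cx': 283.3580146091453, 'cy': 212.46655567163464, 'R': array([[-0.61518942,  0.78823846,  0.01490369],
       [ 0.55383936,  0.44554933, -0.70338308],
       [-0.56107392, -0.42445958, -0.71065472]]), 't': array([ 0.36673402, -0.17090085,  1.25400068])} 0.0038945578231292517
top {'vfov': 54.6887899755657, 'cx': 283.0458778012993, 'cy': 209.7238652435697, 'R': array([[ 0.00773623, -0.99994397, -0.00722514],
       [-0.99839286, -0.00731817, -0.05619739],
       [ 0.05614136,  0.00764829, -0.99839354]]), 't': array([-0.02219075,  0.57291563,  1.22590884])} 0.003869047619047619
```

View pics/scene0.png

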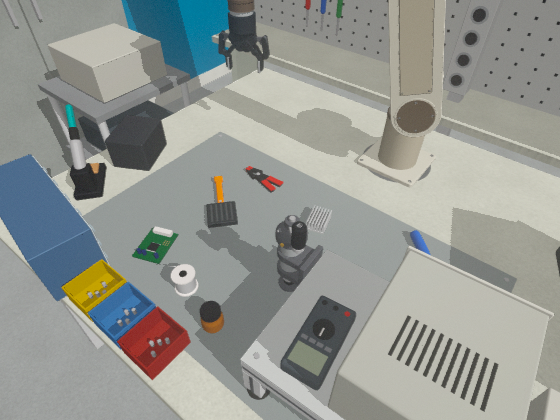

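View pics/top0.png

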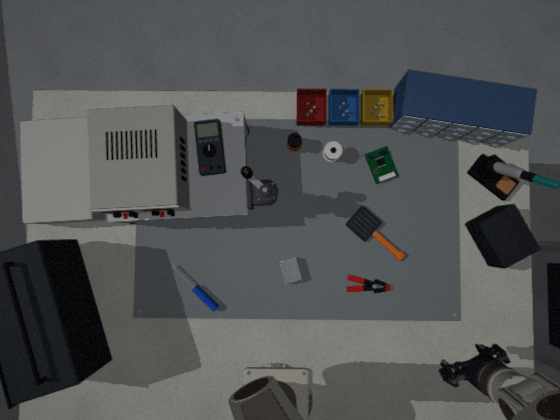

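The overhead view shows the pad plate near (365,223) with its orange handle end at (403,256). The leg and crank hub are near (263,192), the grip near (247,172), and the heat sink and clamp lie towards the robot. Next I'll measure these.

```bash
cat > h.py <<'E'
import numpy as np, cv2
from workcell import get_obs, optics
def K(n):
    c=optics.camera_info(n); f=210/np.tan(np.radians(c['vfov'])/2); return f,c['cx'],c['cy'],np.array(c['R']),np.array(c['t'])
def ray(n,u,v):
    f,cx,cy,R,t=K(n); return -R.T@t, R.T@np.array([(u-cx)/f,(v-cy)/f,1.])
def plane(n,u,v,z):
    o,d=ray(n,u,v); return o+d*(z-o[2])/d[2]
def proj(n,X):
    f,cx,cy,R,t=K(n); c=R@np.array(X)+t; return f*c[0]/c[2]+cx, f*c[1]/c[2]+cy
def cloud(n,d):
    f,cx,cy,R,t=K(n); v,u=np.mgrid[:420,:560]; c=np.stack([(u-cx)/f*d,(v-cy)/f*d,d],-1); return (c-t)@R
def snap(n,name):
    p,d=optics.camera(n); cv2.imwrite(f"pics/{name}.png",cv2.cvtColor(p,cv2.COLOR_RGB2BGR)); np.savez(name+".npz",p=p,d=d); return p,d
E
python3 - <<'E'
from h import *
for n in("top","scene"):
    z=np.load(n+"0.npz");p,d=z['p'],z['d'];W=cloud(n,d)
    hsv=cv2.cvtColor(p,cv2.COLOR_RGB2HSV)
    m=((hsv[...,0]>8)&(hsv[...,0]<22)&(hsv[...,1]>180)&(hsv[...,2]>110)&(W[...,2]<.04)&(W[...,2]>-.01)).astype('uint8')
    c,_=cv2.findContours(m,0,2)
    for k in c:
        if cv2.contourArea(k)>60:
            r=cv2.minAreaRect(k);b=cv2.boxPoints(r);print(n,'orange',r);print([plane(n,*q,.016)[:2].round(4) for q in b])
    # plate
    m=((p.max(-1)<75)&(W[...,2]<.03)&(W[...,2]>.006)).astype('uint8')
    m=cv2.morphologyEx(m,cv2.MORPH_CLOSE,np.ones((5,5)))
    c,_=cv2.findContours(m,0,2)
    for k in c:
        if 300<cv2.contourArea(k)<3000:
            r=cv2.minAreaRect(k);b=cv2.boxPoints(r);print(n,'black',r,plane(n,*r[0],.016).round(4));print([plane(n,*q,.016)[:2].round(4) for q in b])
    # heights: crank region
    for lo,hi in((.205,.22),(.22,.24),(.245,.283),(.283,.30)):
        s=(W[...,2]>lo)&(W[...,2]<hi)&(W[...,1]<.12)&(W[...,1]>-.1)&(W[...,0]>.3)&(W[...,0]<.7)
        if s.sum(): print(n,lo,s.sum(),np.median(W[s],0).round(4),W[s].min(0).round(3),W[s].max(0).round(3))
for n,x0,y0,x1,y1 in(("top",220,140,300,230),("scene",250,195,350,305)):
    p=np.load(n+"0.npz")['p'][y0:y1,x0:x1]
    cv2.imwrite(f"pics/z_{n}.png",cv2.cvtColor(cv2.resize(p,None,fx=5,fy=5,interpolation=2),cv2.COLOR_RGB2BGR))
E
```

```text
top orange ((388.0000305175781, 244.50003051757812), (37.476661682128906, 7.778173446655273), 45.0)
[array([ 0.5011, -0.2892]), array([ 0.5179, -0.306 ]), array([ 0.4382, -0.3858]), array([ 0.4215, -0.369 ])]
top black ((363.0994873046875, 222.3895263671875), (29.360118865966797, 26.312612533569336), 41.987213134765625) [ 0.5362 -0.2622  0.016 ]
[array([ 0.5359, -0.2022]), array([ 0.596, -0.256]), array([ 0.5365, -0.3222]), array([ 0.4767, -0.2684])]
top black ((493.0883483886719, 176.56939697265625), (47.5722541809082, 25.72384262084961), 38.1572265625) [ 0.6794 -0.66    0.016 ]
[array([ 0.693, -0.579]), array([ 0.7559, -0.6287]), array([ 0.6659, -0.7409]), array([ 0.6035, -0.6911])]
top black ((381.4827575683594, 164.2069091796875), (31.568206787109375, 24.14039421081543), 68.19859313964844) [ 0.7153 -0.3192  0.016 ]
[array([ 0.7466, -0.267 ]), array([ 0.7749, -0.336 ]), array([ 0.6842, -0.3713]), array([ 0.6561, -0.3025])]
top black ((348.6513671875, 110.04515075683594), (42.99241256713867, 104.6393051147461), 86.9552230834961) [ 0.8838 -0.2187  0.016 ]
[array([ 0.9419, -0.053 ]),
[... 946 characters left out ...]
[ 0.5419 -0.2581  0.016 ]
[array([ 0.5433, -0.3162]), array([ 0.4843, -0.2647]), array([ 0.5406, -0.2026]), array([ 0.5959, -0.252 ])]
scene black ((93.77644348144531, 185.4546356201172), (23.776926040649414, 44.46631622314453), 46.16913986206055) [ 0.6903 -0.6253  0.016 ]
[array([ 0.7501, -0.6526]), array([ 0.6106, -0.7059]), array([ 0.628 , -0.5969]), array([ 0.7601, -0.5547])]
scene 0.205 217 [0.6306 0.0221 0.2109] [ 0.589 -0.002  0.205] [0.643 0.057 0.216]
scene 0.22 191 [0.6247 0.0337 0.2353] [0.597 0.014 0.221] [0.665 0.085 0.24 ]
scene 0.245 240 [0.6617 0.079  0.2658] [0.641 0.06  0.245] [0.666 0.086 0.283]
scene 0.283 104 [0.6531 0.0726 0.2848] [0.64  0.061 0.283] [0.664 0.083 0.287]
```

View pics/z_top.png

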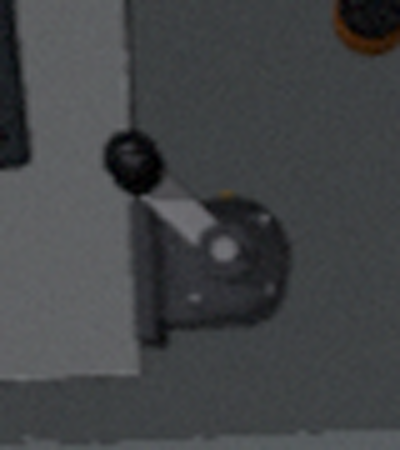

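View pics/z_scene.png

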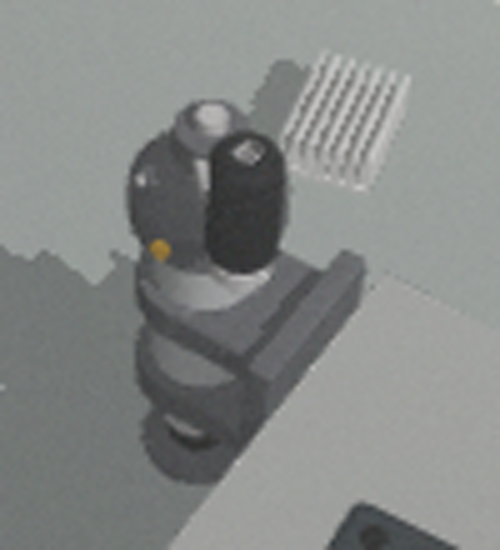

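Run:
```python
from h import *
def tri(a,b):
    o1,d1=ray("top",*a);o2,d2=ray("scene",*b)
    A=np.stack([d1,-d2],1);s=np.linalg.lstsq(A,o2-o1,rcond=None)[0]
    P,Q=o1+s[0]*d1,o2+s[1]*d2;return ((P+Q)/2).round(4),np.linalg.norm(P-Q).round(4)
print('hub',tri((264.8,190),(292.4,218.4)))
print('grip top',tri((246.,171.),(299.6,225.2)))
print('hub plane',plane("top",264.8,190,.238),plane("scene",292.4,218.4,.238))
z=np.load("top0.npz");p,d=z['p'],z['d'];W=cloud("top",d)
s=(W[...,2]>.26)&(W[...,2]<.3)&(W[...,1]<.1)&(W[...,1]>0)&(W[...,0]>.5)&(W[...,0]<.7)
v,u=np.nonzero(s);print('grip px',u.mean(),v.mean())
# deck edge
s=(abs(W[...,2]-.135)<.006)&(W[...,1]>.03)&(W[...,0]>.5)
print('deck min',W[s].min(0),W[s].max(0))
ys=[(W[r][s[r]][:,0].mean(),W[r][s[r]][:,1].min()) for r in range(115,212,6) if s[r].sum()>5];print(np.array(ys).round(3).tolist())
# low objects
m=((W[...,2]>.008)&(W[...,2]<.1)&(W[...,0]>.25)&(W[...,0]<.82)&(W[...,1]>-.45)&(W[...,1]<.3)).astype('uint8')
n,l,st,c=cv2.connectedComponentsWithStats(m)
for i in range(1,n):
    if st[i,4]>30:
        q=W[l==i];print(st[i],q.min(0).round(3),q.max(0).round(3))
import scipy.spatial.transform as t
print(t.Rotation.from_quat(get_obs()['tool_rot']).as_matrix().round(3))
```

```text
hub (array([0.6097, 0.0272, 0.2384]), np.float64(0.001))
grip top (array([0.6505, 0.071 , 0.2834]), np.float64(0.0019))
hub plane [0.6099993  0.02676211 0.238     ] [0.60911886 0.02737926 0.238     ]
grip px 246.47222222222223 171.33333333333334
deck min [0.53154215 0.05884315 0.12903853] [0.84143462 0.46659457 0.14091738]
[[0.831, 0.096], [0.814, 0.096], [0.797, 0.093], [0.78, 0.092], [0.763, 0.092], [0.746, 0.089], [0.729, 0.089], [0.713, 0.089], [0.696, 0.088], [0.679, 0.102], [0.662, 0.096], [0.645, 0.087], [0.628, 0.084], [0.612, 0.084], [0.595, 0.084], [0.578, 0.067], [0.561, 0.078]]
[414 124  18  12 113] [ 0.807 -0.45   0.009] [ 0.82  -0.412  0.099]
[287 133  16  19 230] [ 0.756 -0.075  0.008] [ 0.801 -0.028  0.066]
[324 141  19  19 276] [ 0.726 -0.194  0.008] [ 0.779 -0.142  0.059]
[377 147  12   8  36] [ 0.748 -0.342  0.008] [ 0.771 -0.307  0.02 ]
[376 156  10  11  38] [ 0.711 -0.332  0.008] [ 0.742 -0.304  0.014]
[378 171  18  10  84] [ 0.666 -0.36   0.008] [ 0.694 -0.31   0.024]
[346 205  59  56 939] [ 0.423 -0.387  0.008] [ 0.589 -0.21   0.024]
[280 260  14  24  99] [ 0.352 -0.049  0.008] [ 0.421 -0.01   0.034]
[294 266   8  16  42] [ 0.359 -0.074  0.008] [ 0.404 -0.052  0.032]
[178 270  42  42 324] [0.265 0.174 0.008] [0.387 0.3   0.03 ]
[347 275  44  18 408] [ 0.325 -0.344  0.008] [ 0.377 -0.213  0.02 ]
[[ 0.418 -0.909 -0.001]
 [-0.909 -0.418  0.002]
 [-0.002  0.    -1.   ]]
```

```bash
python3 -m inch '[[[5,0.3,-5.5,2,-6],[5,0.6,-11,4,-12],[5,0.9,-17,6,-18],[5,1.1,-22,8,-23.3],[5,1.1,-26.7,10,-23.3]]]'; python3 -m inch '[[[5,0,0,0,0],[5,0,0,0,0],[5,0,0,0,0],[5,0,0,0,0],[5,0,0,0,0]]]'
python3 - <<'E'
from h import *
import scipy.spatial.transform as t
o=get_obs();M=t.Rotation.from_quat(o['tool_rot']).as_matrix();print(M.round(3),M.T@(np.array([.456,-.352,.018])-o['eef_pos']))
snap("scene","s1")
E
```

```text
clock: 0.72
eef_pos: [0.4571, -0.351, 0.1432]
tool_rot: [0.934, -0.358, -0.001, -0.001]
ft_force: [-0.2, -1.1, -0.2]
grip_width: 0.0499
clock: 1.35
eef_pos: [0.4566, -0.3517, 0.1439]
tool_rot: [0.933, -0.359, -0.001, -0.001]
ft_force: [-1.3, -0.4, 0.2]
grip_width: 0.05
[[ 0.743 -0.67  -0.001]
 [-0.67  -0.743  0.001]
 [-0.002 -0.001 -1.   ]] [-1.06285864e-04  6.87136509e-04  1.25888023e-01]
```

View pics/s1.png

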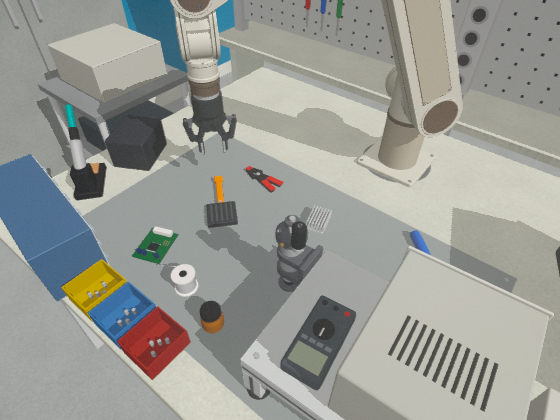

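The gripper is above the handle near (212,150), with its jaws across it. Descending.

```bash
python3 -m inch '[[[4,0,0,4,0],[4,0,0,8,0],[4,0,0,10.5,0],[4,0,0,12,0],[4,0,0,12.5,0]]]'; python3 -m inch '[[[0.8,0,0,0,0],[0.8,0,0,0,0],[0.8,0,0,0,0],[0.8,0,0,0,0],[0.8,0,0,0,0]]]'
python3 - <<'E'
from h import *
print(get_obs()['eef_pos'],get_obs()['grip_width'])
snap("scene","s2");snap("top","t2")
E
```

```text
clock: 2.02
eef_pos: [0.4563, -0.3514, 0.0182]
tool_rot: [0.933, -0.359, -0.001, -0.001]
ft_force: [-0.6, 0.2, 0.5]
grip_width: 0.0398
clock: 2.65
eef_pos: [0.4566, -0.3517, 0.0187]
tool_rot: [0.933, -0.359, -0.001, -0.001]
ft_force: [-1.3, 0.5, 1.0]
grip_width: 0.016
[ 0.45664133 -0.35169714  0.01873908] 0.01600562303798703
```

View pics/s2.png

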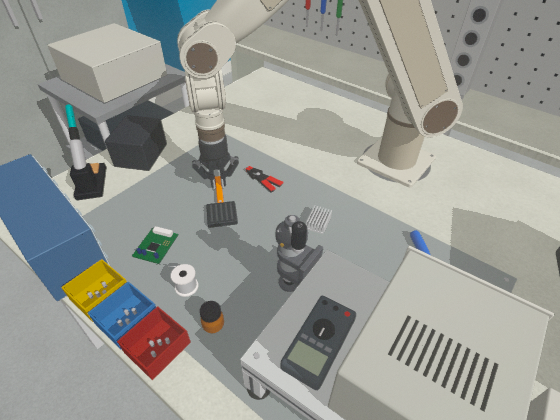

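View pics/t2.png

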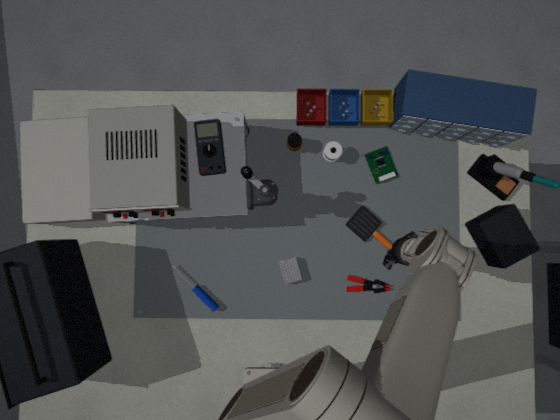

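The handle is held (opening 16 mm). Sliding the first half while turning the handle towards -y.

```bash
python3 -m inch '[[[0.8,-0.6,-2.9,0,-8],[0.8,-1.1,-5.8,0,-16],[0.8,-1.7,-8.7,0,-24],[0.8,-2.2,-11.6,0,-33],[0.8,-2.8,-14.5,0,-42]]]';python3 -m inch '[[[0.8,0,0,0,0],[0.8,0,0,0,0],[0.8,0,0,0,0],[0.8,0,0,0,0],[0.8,0,0,0,0]]]';  python3 - <<'E'
from h import *
import scipy.spatial.transform as t
o=get_obs();M=t.Rotation.from_quat(o['tool_rot']).as_matrix();print(M.round(3),o['eef_pos'],o['grip_width'],o['joint_pos'])
for n in("top","scene"):
    p,d=snap(n,n+"3");W=cloud(n,d)
    m=((p.max(-1)<75)&(W[...,2]<.03)&(W[...,2]>.006)).astype('uint8')
    m=cv2.morphologyEx(m,cv2.MORPH_CLOSE,np.ones((5,5)))
    c,_=cv2.findContours(m,0,2)
    for k in c:
        if 250<cv2.contourArea(k)<1200:
            r=cv2.minAreaRect(k);b=cv2.boxPoints(r);print(n,'black',r,plane(n,*r[0],.016).round(4));print([plane(n,*q,.016)[:2].round(4) for q in b])
E
```

```text
clock: 3.38
eef_pos: [0.5342, -0.2261, 0.0192]
tool_rot: [1.0, 0.002, 0.0, 0.001]
ft_force: [0.7, -3.6, 0.5]
grip_width: 0.0161
clock: 4.0
eef_pos: [0.5338, -0.2265, 0.0192]
tool_rot: [1.0, 0.001, 0.0, 0.001]
ft_force: [1.2, 2.7, 0.4]
grip_width: 0.0162
[[ 1.     0.002  0.001]
 [ 0.002 -1.    -0.002]
 [ 0.001  0.002 -1.   ]] [ 0.53383773 -0.2264843   0.01919066] 0.016205096324814334 [-0.40061956  0.58369493 -0.10391129  0.88192956 -0.0012448   1.1682172 ]
top black ((316.0, 221.0), (30.0, 28.0), 0.0) [ 0.5393 -0.1187  0.016 ]
[array([ 0.4963, -0.0732]), array([ 0.5818, -0.0727]), array([ 0.5825, -0.1644]), array([ 0.4971, -0.1645])]
top black ((493.13189697265625, 176.7844696044922), (47.40475082397461, 25.52766990661621), 37.47617721557617) [ 0.6788 -0.6601  0.016 ]
[array([ 0.6914, -0.5793]), array([ 0.7544, -0.6279]), array([ 0.6661, -0.7408]), array([ 0.6036, -0.6921])]
top black ((381.7069091796875, 165.01724243164062), (32.49668502807617, 24.32608985900879), 68.19859313964844) [ 0.7128 -0.3199  0.016 ]
[array([ 0.7453, -0.2669]), array([ 0.7738, -0.3364]), array([ 0.6805, -0.3727]), array([ 0.6522, -0.3035])]
scene black ((263.4755859375, 239.78050231933594), (30.141538619995117, 28.111278533935547), 38.65980911254883) [ 0.5412 -0.1075  0.016 ]
[array([ 0.5778, -0.1448]), array([ 0.4912, -0.16  ]), array([ 0.5043, -0.0698]), array([ 0.5866, -0.0599])]
scene black ((93.78643798828125, 185.4650421142578), (23.805782318115234, 44.46631622314453), 46.16913986206055) [ 0.6903 -0.6252  0.016 ]
[array([ 0.7501, -0.6526]), array([ 0.6106, -0.7059]), array([ 0.6281, -0.5968]), array([ 0.7602, -0.5545])]
scene black ((141.99554443359375, 159.65565490722656), (21.825843811035156, 56.27644348144531), 68.00886535644531) [ 0.5263 -0.6167  0.016 ]
[array([ 0.5865, -0.6875]), array([ 0.4099, -0.6515]), array([ 0.4656, -0.5455]), array([ 0.6291, -0.586 ])]
```

View pics/top3.png

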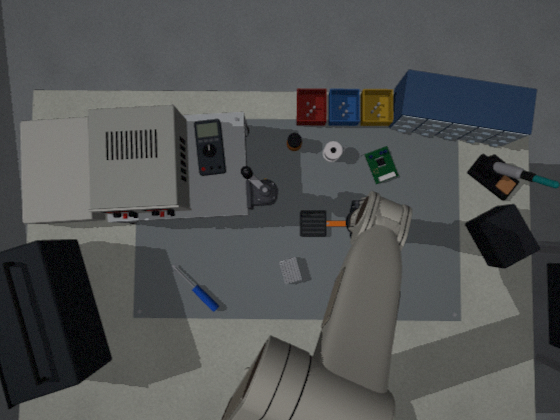

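View pics/scene3.png

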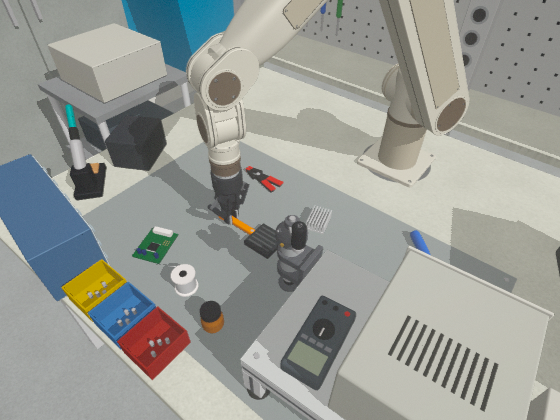

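Run:
```python
import cv2
a=cv2.imread("pics/top3.png")[195:250,285:365];b=cv2.imread("pics/scene3.png")[205:270,220:320]
cv2.imwrite("pics/za.png",cv2.resize(a,None,fx=10,fy=10,interpolation=2));cv2.imwrite("pics/zb.png",cv2.resize(b,None,fx=8,fy=8,interpolation=2))
```

```text
(no output)
```

View pics/za.png

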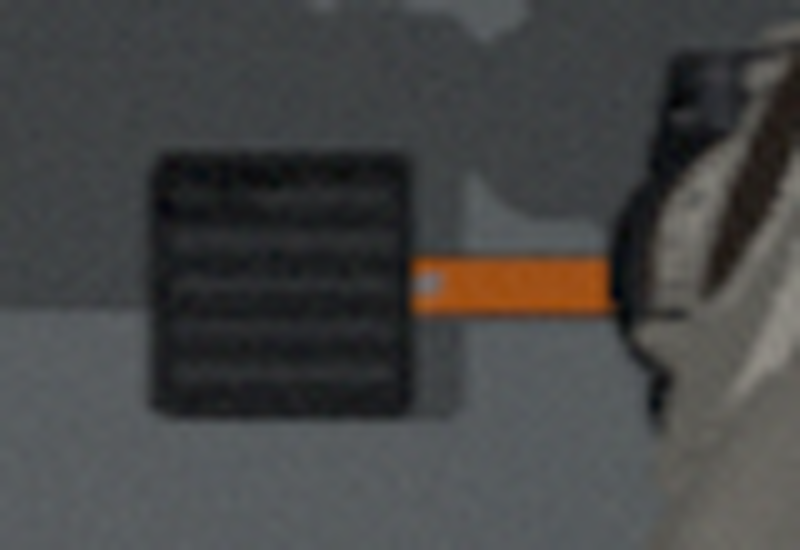

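View pics/zb.png

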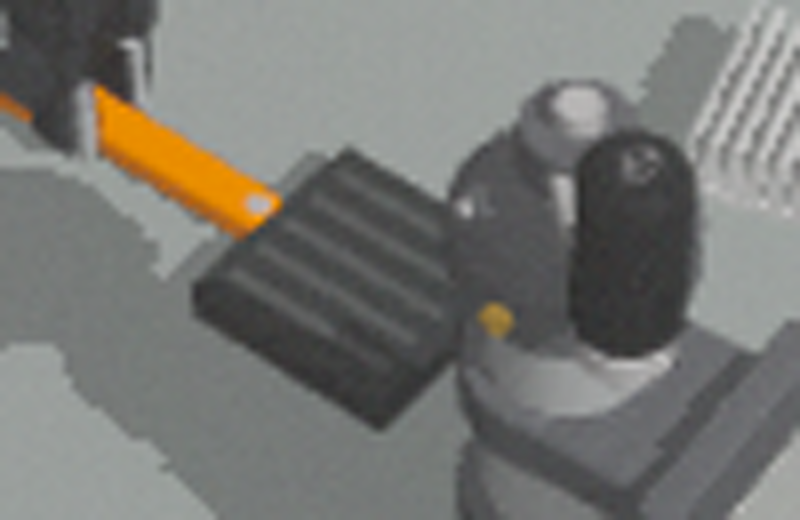

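Run:
```python
from h import *
print(plane("top",312.7,223.0,.016),plane("top",299.75,223,.016),plane("top",325.6,223,.016))
# scene top-surface corners: near-left(192,288) back(348,150) front(380,405)
for q in((195,285),(348,150),(382,400)): print(plane("scene",220+q[0]/8-.44,205+q[1]/8-.44,.016))
```

```text
[ 0.5331618  -0.10866539  0.016     ] [ 0.53286292 -0.06916552  0.016     ] [ 0.53345938 -0.14799467  0.016     ]
[ 0.57334353 -0.14544438  0.016     ]
[ 0.49786384 -0.14539436  0.016     ]
[ 0.57198708 -0.06932546  0.016     ]
```

Pad centre is (0.533,-0.108), square to the axes, so it needs +76 mm in x and +135 mm in y.

```bash
python3 -m inch '[[[0.8,2,-3,0,0],[0.8,4,-6,0,0],[0.8,6,-9,0,0],[0.8,7.2,-12,0,0],[0.8,7.6,-13.5,0,0]]]';python3 -m inch '[[[0.8,0,0,0,0],[0.8,0,0,0,0],[0.8,0,0,0,0],[0.8,0,0,0,0],[0.8,0,0,0,0]]]';  python3 - <<'E'
from h import *
o=get_obs();print(o['eef_pos'],o['grip_width'],o['ft_force'])
for n in("top","scene"): snap(n,n+"4")
a=cv2.imread("pics/top4.png")[160:240,235:335];b=cv2.imread("pics/scene4.png")[200:300,240:350]
cv2.imwrite("pics/za4.png",cv2.resize(a,None,fx=7,fy=7,interpolation=2));cv2.imwrite("pics/zb4.png",cv2.resize(b,None,fx=6,fy=6,interpolation=2))
E
```

```text
clock: 4.72
eef_pos: [0.6102, -0.0921, 0.0192]
tool_rot: [1.0, 0.001, 0.001, 0.003]
ft_force: [-1.7, -5.1, 2.7]
grip_width: 0.0162
clock: 5.35
eef_pos: [0.61, -0.0923, 0.0192]
tool_rot: [1.0, 0.001, 0.0, 0.003]
ft_force: [-0.7, 3.5, 1.5]
grip_width: 0.0162
[ 0.61000947 -0.09231638  0.01920743] 0.01617893933530142 [-0.70377196  3.53999671  1.52667171]
```

View pics/za4.png

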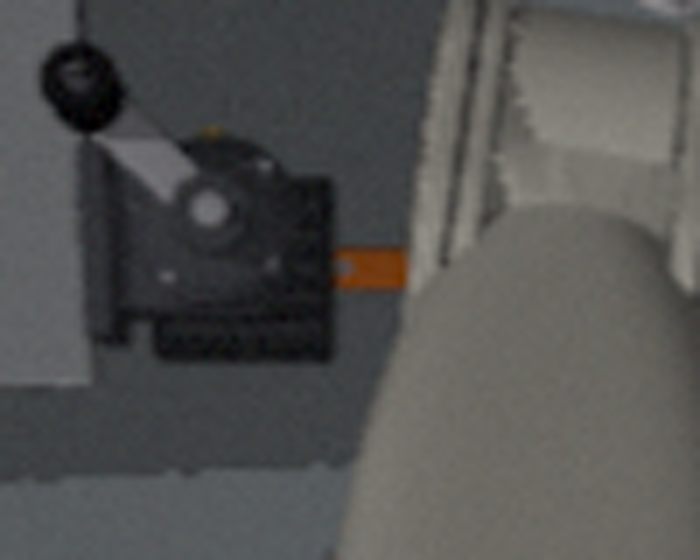

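View pics/zb4.png

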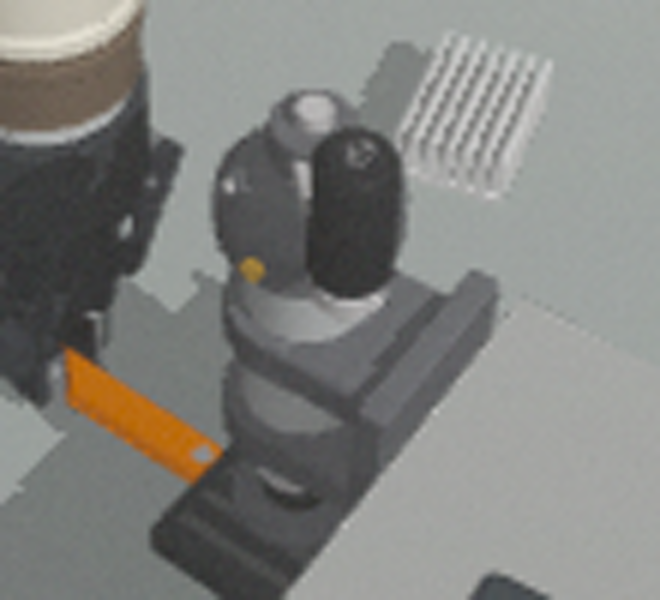

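Run:
```python
from h import *
print(plane("top",269.4,198.05,.016))
# tube/gear-head ellipse check: foot/leg: project axis at several heights
for z in(.016,.2,.238): print(z,[np.round(proj(n,[.6097,.027,z]),1) for n in("top","scene")])
```

```text
[0.60858639 0.0242145  0.016     ]
0.016 [array([268.5, 197.7]), array([289.1, 285.2])]
0.2 [array([265.5, 191.6]), array([291.5, 231.9])]
0.238 [array([264.7, 190.1]), array([292.1, 218.5])]
```

Pad centre is (0.6086,0.0242), about 3 mm from the axis at (0.6097,0.027). I'll release it and rise.

```bash
python3 -m inch '[[[4,0,0,0,0],[4,0,0,0,0],[4,0,0,0,0],[4,0,0,0,0],[4,0,0,0,0]]]';python3 -m inch '[[[4,0,0,-1,0],[4,0,0,-4,0],[4,0,1,-9,0],[4,0,3,-14,0],[4,0,3,-20,0]]]'; python3 -m inch '[[[5,0,0,-4,0],[5,0,0,-8,0],[5,0,0,-12,0],[5,0,0,-12,0],[5,0,0,-12,0]]]'
python3 - <<'E'
from h import *
import scipy.spatial.transform as t
for n in("top","scene"): snap(n,n+"5")
o=get_obs();M=t.Rotation.from_quat(o['tool_rot']).as_matrix();print(o['eef_pos'],M.T@(np.array([.651,.071,.264])-o['eef_pos']),o['ft_force'])
a=cv2.imread("pics/top5.png")[160:240,235:335];b=cv2.imread("pics/scene5.png")[100:400,100:500]
cv2.imwrite("pics/za5.png",cv2.resize(a,None,fx=7,fy=7,interpolation=2));cv2.imwrite("pics/zb5.png",cv2.resize(b,None,fx=2,fy=2,interpolation=2))
E
```

```text
clock: 6.08
eef_pos: [0.61, -0.0924, 0.0192]
tool_rot: [1.0, 0.001, 0.0, 0.003]
ft_force: [-0.3, 0.1, -0.2]
grip_width: 0.0401
clock: 6.7
eef_pos: [0.6092, -0.1223, 0.2211]
tool_rot: [1.0, 0.0, 0.0, 0.003]
ft_force: [1.6, 0.2, -0.6]
grip_width: 0.0401
clock: 7.32
eef_pos: [0.609, -0.1214, 0.3411]
tool_rot: [1.0, 0.0, 0.0, 0.003]
ft_force: [-0.5, -0.5, -0.1]
grip_width: 0.0501
[ 0.60864345 -0.12134173  0.33972518] [ 0.04265617 -0.19278905  0.07440801] [-0.28201851 -0.45268444  0.01271661]
```

View pics/za5.png

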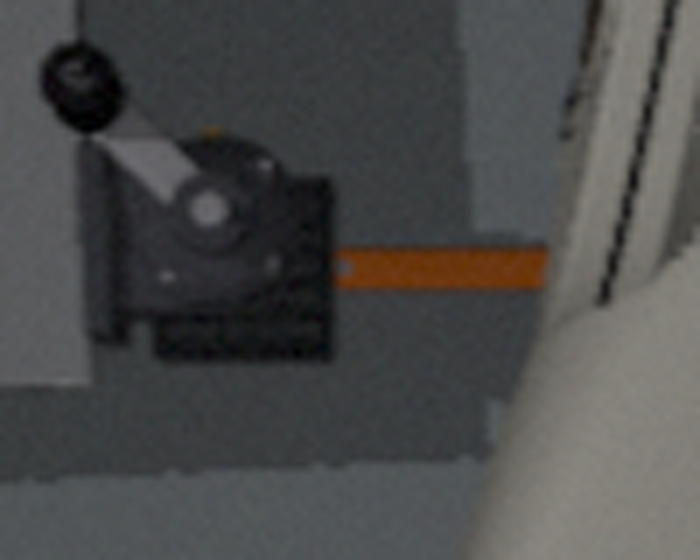

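View pics/zb5.png

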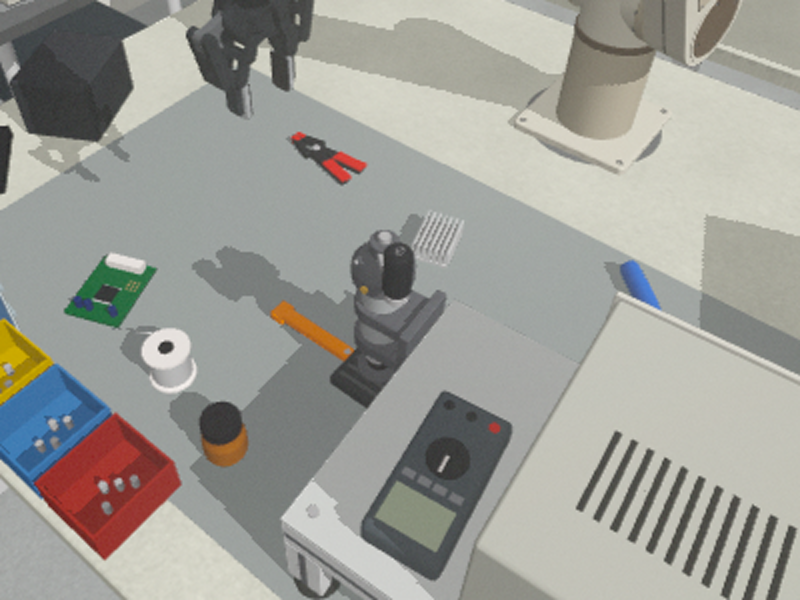

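The pad did not move when released: its edges match the previous view. Now over to the crank grip and down.

```bash
python3 -m inch '[[[5,1,-5,0,0],[5,2,-10,0,0],[5,3.2,-15,0,0],[5,4.2,-19.3,0,0],[5,4.25,-19.3,0,0]]]';python3 -m inch '[[[5,0,0,0,0],[5,0,0,0,0],[5,0,0,0,0],[5,0,0,0,0],[5,0,0,0,0]]]'
python3 - <<'E'
from h import *
import scipy.spatial.transform as t
p,d=snap("scene","s6")
o=get_obs();M=t.Rotation.from_quat(o['tool_rot']).as_matrix();print(o['eef_pos'],M.T@(np.array([.651,.071,.264])-o['eef_pos']),o['ft_force'],o['joint_pos'])
cv2.imwrite("pics/z6.png",cv2.resize(cv2.imread("pics/s6.png")[130:310,210:400],None,fx=4,fy=3.3))
E
```

```text
clock: 8.05
eef_pos: [0.6508, 0.0753, 0.3359]
tool_rot: [1.0, 0.003, -0.003, 0.003]
ft_force: [-0.1, -0.3, -1.0]
grip_width: 0.05
clock: 8.68
eef_pos: [0.6508, 0.0748, 0.3362]
tool_rot: [1.0, 0.003, -0.003, 0.003]
ft_force: [0.5, 0.9, 0.4]
grip_width: 0.0502
[0.6507747  0.07494522 0.33610372] [0.00064914 0.00350826 0.07212373] [-1.05438709  0.10550989  0.32867608] [ 0.11702208  0.58810407  0.76269823  1.75219638 -0.00534949  1.68254342]
```

View pics/z6.png

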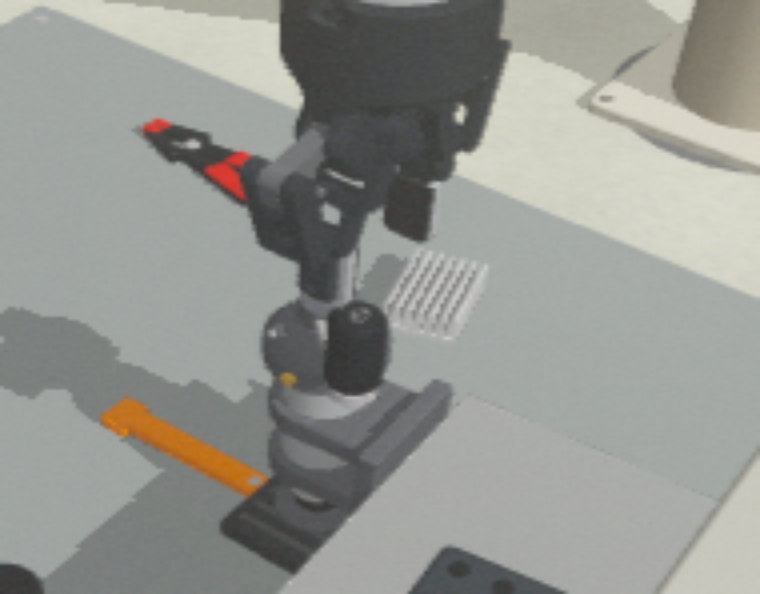

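The jaws straddle the grip (around (355,340) in the crop). Descend, centre and close.

```bash
python3 -m inch '[[[5,0,0.35,2,0],[5,0.05,0.35,4,0],[5,0.05,0.35,5.5,0],[5,0.05,0.35,6.7,0],[5,0.05,0.35,7.2,0]]]';python3 -m inch '[[[1,0,0,0,0],[1,0,0,0,0],[1,0,0,0,0],[1,0,0,0,0],[1,0,0,0,0]]]'
python3 - <<'E'
from h import *
import scipy.spatial.transform as t
o=get_obs();M=t.Rotation.from_quat(o['tool_rot']).as_matrix();print(o['eef_pos'],M.round(3),o['ft_force'],o['joint_pos'],o['grip_width'])
E
```

```text
clock: 9.35
eef_pos: [0.6506, 0.071, 0.2633]
tool_rot: [1.0, 0.003, -0.004, 0.003]
ft_force: [0.0, -0.1, 0.6]
grip_width: 0.05
clock: 9.98
eef_pos: [0.6511, 0.071, 0.2639]
tool_rot: [1.0, 0.003, -0.003, 0.003]
ft_force: [2.2, -0.8, 1.1]
grip_width: 0.0252
[0.65112044 0.07097406 0.26391292] [[ 1.     0.005 -0.006]
 [ 0.005 -1.    -0.006]
 [-0.006  0.006 -1.   ]] [ 2.18378998 -0.77682774  1.08020441] [ 0.11101197  0.56929179  0.54528647  1.55295553 -0.0055151   1.67656311] 0.025206360545120553
```

The grip is held (25 mm). This helper works out the next arc rows and the tangential force.

```bash
cat > arc.py <<'E'
import sys,json,os
from h import *
from scipy.spatial.transform import Rotation as Ro
st=float(sys.argv[1]) if len(sys.argv)>1 else 6
H=np.array([.6097,.0270]);o=get_obs();P=o['eef_pos'];M=Ro.from_quat(o['tool_rot']).as_matrix()
L=json.load(open('log.json')) if os.path.exists('log.json') else []
v=P[:2]-H;a=np.arctan2(v[1],v[0]);F=o['ft_force']
u=np.array([np.cos(a),np.sin(a)]);tc=np.array([u[1],-u[0]])  # clockwise tangent
L.append([o['clock'],P.tolist(),F.tolist(),a,o['tau'].tolist(),o['joint_pos'].tolist()]);json.dump(L,open('log.json','w'))
tot=np.degrees(L[0][3]-np.unwrap([l[3] for l in L])[-1])
print(f"t{o['clock']:.2f} ang{np.degrees(a):.1f} turned{tot:.1f} r{1e3*np.linalg.norm(v):.1f} z{P[2]:.4f} resist{-F[:2]@tc:.2f} rad{F[:2]@u:.2f} Fz{F[2]:.1f} w{o['grip_width']:.4f}")
for k in range(1,6):
    b=a-np.radians(st*k);T=np.r_[H+.06*np.array([np.cos(b),np.sin(b)]),.264]
    print((100*M.T@(T-P)).round(2).tolist())
E
python3 arc.py
```

```text
t9.97 ang46.7 turned0.0 r60.4 z0.2639 resist-2.12 rad0.93 Fz1.1 w0.0252
[0.4, 0.49, -0.01]
[0.78, 0.98, -0.01]
[1.11, 1.52, -0.01]
[1.38, 2.09, -0.0]
[1.59, 2.68, -0.0]
```

```bash
python3 -m inch '[[[1,0.4,0.5,0,0],[1,0.8,1,0,0],[1,1.1,1.5,0,0],[1,1.4,2.1,0,0],[1,1.6,2.7,0,0]]]' | grep force; python3 arc.py
```

```text
ft_force: [-0.6, 8.0, 1.5]
t10.60 ang19.9 turned26.8 r60.5 z0.2640 resist7.72 rad2.12 Fz1.5 w0.0253
[0.13, 0.62, 0.0]
[0.24, 1.24, 0.0]
[0.29, 1.86, 0.0]
[0.27, 2.49, 0.0]
[0.19, 3.11, 0.0]
```

```bash
python3 -m inch '[[[1,0.1,0.6,0,0],[1,0.2,1.2,0,0],[1,0.3,1.9,0,0],[1,0.3,2.5,0,0],[1,0.2,3.1,0,0]]]' | grep force; python3 arc.py
```

```text
ft_force: [5.2, 7.5, -0.4]
t11.22 ang-6.7 turned53.4 r60.7 z0.2642 resist8.10 rad4.31 Fz-0.4 w0.0255
[-0.18, 0.61, 0.02]
[-0.36, 1.21, 0.01]
[-0.59, 1.79, 0.01]
[-0.89, 2.35, 0.01]
[-1.24, 2.87, 0.0]
```

```bash
python3 -m inch '[[[1,-0.2,0.6,0,0],[1,-0.4,1.2,0,0],[1,-0.6,1.8,0,0],[1,-0.9,2.4,0,0],[1,-1.2,2.9,0,0]]]' | grep force; python3 arc.py
```

```text
ft_force: [5.8, 6.3, -2.1]
t11.85 ang-34.0 turned80.7 r60.8 z0.2641 resist8.44 rad1.33 Fz-2.1 w0.0257
[-0.45, 0.45, 0.01]
[-0.88, 0.9, 0.0]
[-1.36, 1.31, -0.0]
[-1.88, 1.66, -0.0]
[-2.44, 1.96, -0.01]
```

```bash
python3 -m inch '[[[1,-0.4,0.5,0,0],[1,-0.9,0.9,0,0],[1,-1.4,1.3,0,0],[1,-1.9,1.7,0,0],[1,-2.4,2,0,0]]]' | grep force; python3 arc.py
```

```text
ft_force: [8.3, 3.4, -2.5]
t12.47 ang-61.5 turned108.3 r60.7 z0.2641 resist8.88 rad0.98 Fz-2.5 w0.0250
[-0.6, 0.2, 0.0]
[-1.2, 0.4, -0.0]
[-1.81, 0.54, -0.01]
[-2.44, 0.61, -0.01]
[-3.06, 0.62, -0.02]
```

```bash
python3 -m inch '[[[1,-0.6,0.2,0,0],[1,-1.2,0.4,0,0],[1,-1.8,0.5,0,0],[1,-2.4,0.6,0,0],[1,-3.1,0.6,0,0]]]' | grep force; python3 arc.py
```

```text
ft_force: [7.3, -1.3, -2.4]
t13.10 ang-89.6 turned136.3 r60.4 z0.2640 resist7.25 rad1.34 Fz-2.4 w0.0251
[-0.63, -0.08, -0.0]
[-1.25, -0.18, -0.01]
[-1.85, -0.35, -0.01]
[-2.44, -0.58, -0.01]
[-2.99, -0.87, -0.02]
```

```bash
python3 -m inch '[[[1,-0.6,-0.1,0,0],[1,-1.2,-0.2,0,0],[1,-1.8,-0.4,0,0],[1,-2.4,-0.6,0,0],[1,-3,-0.9,0,0]]]' | grep force; python3 arc.py
```

```text
ft_force: [6.9, -2.9, -3.1]
t13.72 ang-117.6 turned164.3 r60.2 z0.2639 resist7.44 rad-0.59 Fz-3.1 w0.0247
[-0.53, -0.34, -0.02]
[-1.03, -0.72, -0.02]
[-1.48, -1.15, -0.03]
[-1.89, -1.63, -0.03]
[-2.25, -2.15, -0.03]
```

```bash
python3 -m inch '[[[1,-0.5,-0.3,0,0],[1,-1,-0.7,0,0],[1,-1.5,-1.2,0,0],[1,-1.9,-1.6,0,0],[1,-2.3,-2.2,0,0]]]' | grep force; python3 arc.py
```

```text
ft_force: [5.5, -5.8, -3.8]
t14.35 ang-145.8 turned192.5 r60.1 z0.2636 resist7.87 rad-1.24 Fz-3.8 w0.0250
[-0.31, -0.54, -0.04]
[-0.57, -1.12, -0.05]
[-0.77, -1.71, -0.05]
[-0.91, -2.32, -0.05]
[-0.98, -2.95, -0.05]
```

```bash
python3 -m inch '[[[1,-0.3,-0.5,0,0],[1,-0.6,-1.1,0,0],[1,-0.8,-1.7,0,0],[1,-0.9,-2.3,0,0],[1,-1,-3,0,0]]]' | grep force; python3 arc.py
```

```text
ft_force: [3.7, -7.4, -2.5]
t14.97 ang-173.5 turned220.2 r60.0 z0.2633 resist7.75 rad-2.81 Fz-2.5 w0.0248
[-0.03, -0.63, -0.07]
[0.0, -1.25, -0.07]
[0.1, -1.87, -0.07]
[0.26, -2.48, -0.07]
[0.49, -3.07, -0.07]
```

```bash
python3 -m inch '[[[1,0,-0.6,-0.1,0],[1,0,-1.2,-0.1,0],[1,0.1,-1.9,-0.1,0],[1,0.3,-2.5,-0.1,0],[1,0.5,-3.1,-0.1,0]]]' | grep force; python3 arc.py
```

```text
ft_force: [0.2, -7.6, -1.4]
t15.60 ang159.3 turned247.4 r59.9 z0.2633 resist7.02 rad-2.84 Fz-1.4 w0.0250
[0.25, -0.58, -0.07]
[0.56, -1.12, -0.07]
[0.93, -1.63, -0.07]
[1.35, -2.09, -0.07]
[1.82, -2.51, -0.07]
```

```bash
python3 -m inch '[[[1,0.2,-0.6,-0.1,0],[1,0.6,-1.1,-0.1,0],[1,0.9,-1.6,-0.1,0],[1,1.4,-2.1,-0.1,0],[1,1.8,-2.5,-0.1,0]]]' | grep force; python3 arc.py
```

```text
ft_force: [-4.8, -6.7, 0.6]
t16.23 ang133.1 turned273.6 r59.9 z0.2633 resist8.11 rad-1.64 Fz0.6 w0.0252
[0.48, -0.41, -0.08]
[1.0, -0.76, -0.08]
[1.55, -1.05, -0.08]
[2.14, -1.28, -0.08]
[2.74, -1.46, -0.08]
```

```bash
python3 -m inch '[[[1,0.5,-0.4,-0.1,0],[1,1,-0.8,-0.1,0],[1,1.6,-1.1,-0.1,0],[1,2.1,-1.3,-0.1,0],[1,2.7,-1.5,-0.1,0]]]' | grep force; python3 arc.py
```

```text
ft_force: [-7.8, -2.8, 1.8]
t16.85 ang106.9 turned299.8 r60.1 z0.2633 resist8.25 rad-0.42 Fz1.8 w0.0253
[0.61, -0.14, -0.07]
[1.24, -0.22, -0.07]
[1.86, -0.24, -0.08]
[2.49, -0.19, -0.08]
[3.11, -0.08, -0.08]
```

```bash
python3 -m inch '[[[1,0.6,-0.1,-0.1,0],[1,1.2,-0.2,-0.1,0],[1,1.9,-0.2,-0.1,0],[1,2.5,-0.2,-0.1,0],[1,3.1,-0.1,-0.1,0]]]' | grep force; python3 arc.py
```

```text
ft_force: [-7.5, 1.9, 2.6]
t17.48 ang80.4 turned326.4 r60.2 z0.2635 resist7.72 rad0.65 Fz2.6 w0.0249
[0.61, 0.16, -0.06]
[1.2, 0.37, -0.06]
[1.77, 0.63, -0.06]
[2.31, 0.96, -0.06]
[2.81, 1.33, -0.06]
```

```bash
python3 -m inch '[[[1,0.6,0.2,-0.1,0],[1,1.2,0.4,-0.1,0],[1,1.8,0.6,-0.1,0],[1,2.3,1,-0.1,0],[1,2.8,1.3,-0.1,0]]]' | grep force; python3 arc.py
```

```text
ft_force: [-7.0, 5.6, 1.0]
t18.10 ang54.4 turned352.3 r60.5 z0.2637 resist8.97 rad0.43 Fz1.0 w0.0250
[0.46, 0.44, -0.04]
[0.9, 0.88, -0.04]
[1.29, 1.37, -0.05]
[1.64, 1.9, -0.05]
[1.92, 2.46, -0.05]
```

```bash
python3 -m inch '[[[1,0.5,0.4,0,0],[1,0.9,0.9,0,0],[1,1.3,1.4,0,0],[1,1.6,1.9,0,0],[1,1.9,2.5,0,0]]]' | grep force; python3 arc.py 4
```

```text
ft_force: [-2.2, 10.6, 1.2]
t18.73 ang28.8 turned377.9 r60.8 z0.2637 resist10.36 rad3.19 Fz1.2 w0.0250
[0.12, 0.41, -0.04]
[0.27, 0.8, -0.04]
[0.4, 1.2, -0.04]
[0.51, 1.6, -0.04]
[0.58, 2.02, -0.04]
```

The force is rising: 9.0, then 10.4 N, against about 7.9 N running free. Smaller steps now.

```bash
python3 -m inch '[[[1,0.1,0.3,0,0],[1,0.2,0.6,0,0],[1,0.3,0.9,0,0],[1,0.4,1.2,0,0],[1,0.5,1.5,0,0]]]' | grep force; python3 arc.py 3
```

```text
ft_force: [-1.8, 12.0, 0.3]
t19.35 ang18.7 turned388.0 r61.0 z0.2637 resist11.92 rad2.12 Fz0.3 w0.0253
[-0.0, 0.33, -0.04]
[0.07, 0.64, -0.04]
[0.13, 0.95, -0.04]
[0.17, 1.26, -0.05]
[0.19, 1.57, -0.05]
```

The rise is now about 3.5–4 N over running free. A linear fit (contact at about 333°, stopped at 388°) gives about 3.5 N, so I'll stop, let go and rise.

```bash
python3 -m inch '[[[5,0,0,0,0],[5,0,0,0,0],[5,0,0,0,0],[5,0,0,0,0],[5,0,0,0,0]]]'; python3 -m inch '[[[5,0,0,-1,0],[5,0,0,-3,0],[5,0,0,-5,0],[5,0,0,-7,0],[5,0,0,-8,0]]]'; python3 -m inch '[[[5,0,3,-1,0],[5,0,7,-1,0],[5,0,12,-1,0],[5,0,17,-1,0],[5,0,22,-1,0]]]';python3 -m inch '[[[5,0,0,0,0],[5,0,0,0,0],[5,0,0,0,0],[5,0,0,0,0],[5,0,0,0,0]]]'
python3 - <<'E'
from h import *
for n in("top","scene"): snap(n,n+"7")
a=cv2.imread("pics/top7.png")[160:240,235:335]
cv2.imwrite("pics/za7.png",cv2.resize(a,None,fx=7,fy=7,interpolation=2));cv2.imwrite("pics/zb7.png",cv2.resize(cv2.imread("pics/scene7.png")[180:320,230:370],None,fx=4,fy=4,interpolation=2))
for n in("top",):
    z=np.load(n+"7.npz");W=cloud(n,z['d'])
    s=(W[...,2]>.265)&(W[...,2]<.295)&(W[...,1]<.1)&(W[...,1]>-.03)&(W[...,0]>.53)&(W[...,0]<.69)
    v,u=np.nonzero(s);P=plane(n,u.mean(),v.mean(),.28);print(P,np.degrees(np.arctan2(P[1]-.027,P[0]-.6097)))
    z=np.load(n+"0.npz");W=cloud(n,z['d'])
    s=(W[...,2]>.265)&(W[...,2]<.295)&(W[...,1]<.1)&(W[...,1]>-.03)&(W[...,0]>.53)&(W[...,0]<.69)
    v,u=np.nonzero(s);P=plane(n,u.mean(),v.mean(),.28);print(P,np.degrees(np.arctan2(P[1]-.027,P[0]-.6097)))
E
```

```text
clock: 19.98
eef_pos: [0.6674, 0.0462, 0.2637]
tool_rot: [1.0, 0.007, -0.012, -0.004]
ft_force: [0.4, 0.2, -0.1]
grip_width: 0.0496
clock: 20.6
eef_pos: [0.6696, 0.0455, 0.3461]
tool_rot: [1.0, 0.007, -0.01, -0.004]
ft_force: [0.2, -0.1, -0.1]
grip_width: 0.0505
clock: 21.22
eef_pos: [0.6729, -0.176, 0.3553]
tool_rot: [1.0, 0.008, -0.009, -0.004]
ft_force: [0.6, 0.0, 0.9]
grip_width: 0.05
clock: 21.85
eef_pos: [0.673, -0.1749, 0.3557]
tool_rot: [1.0, 0.008, -0.009, -0.004]
ft_force: [1.1, -0.9, 0.9]
grip_width: 0.0498
[0.66702215 0.04642413 0.28      ] 18.719413626706594
[0.65118534 0.0699018  0.28      ] 45.96163454558524
```

View pics/za7.png

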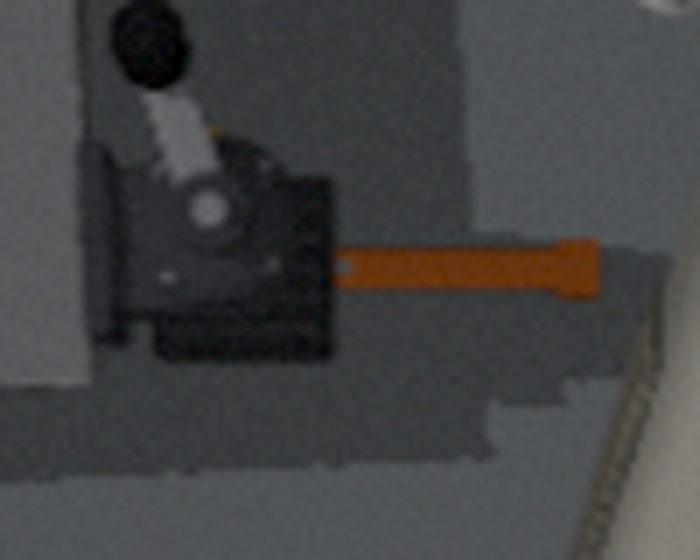

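View pics/scene7.png

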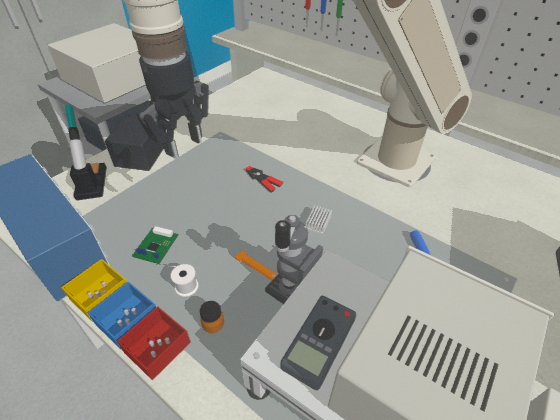

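View pics/zb7.png

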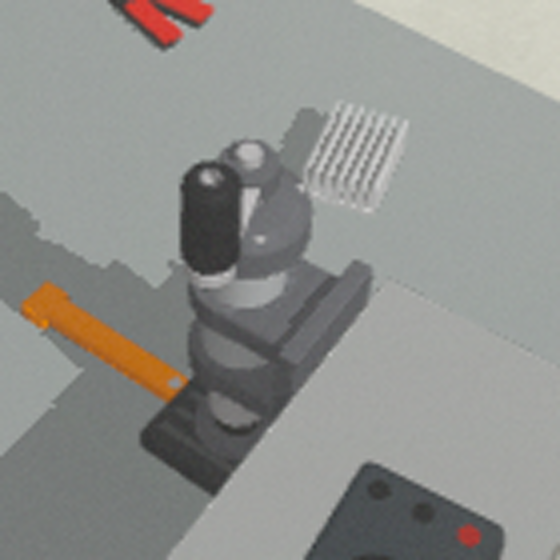

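The pad is still in place (plate edges unchanged at (256.7–282, 211)), the foot rests on it, the crank stays at 18.7°, and the bystanders look unmoved. Handing in.

```bash
python3 -c "
from workcell import ticket
print(ticket.job_done())"
```

```text
the job is handed in; nothing more can be done
None
```

I slid the pad under the leg by its handle, let go of it, wound the crank clockwise until the foot bore on it, then let go and handed in at about 22 s. The hand-in gave no verdict.

- **Pad:** its measured centre was about 3 mm from the leg's axis. Its edges in the overhead view had not moved after the cranking.
- **Crank:** it turned about 388° in all. Running free it took about 7.9 N, with single readings from 7.0 to 8.9 N. The last three readings were 9.0, 10.4 and 11.9 N.
- **Load on the foot:** the last reading alone gives about 4 N above running free. A line through the last three gives about 3.5 N, with contact at about 333°. That means roughly 80–95 N under the foot, inferred from noisy crank forces and not measured directly.
- **After letting go:** the crank stayed at 18.7°, where it was left, and the tool touched nothing. By eye, the other things on the bench and platform had not moved; I did not measure them again. No check failed.

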